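# Index the spice carousel and put the jar away

## Task

Put the spice jar that stands on the worktop back in the spice carousel: push the carousel round until its empty bay has clicked to rest at the gap in the guard rail, then stand the jar upright in the middle of that bay, between its two wire dividers. Leave the stored jars standing in their bays and the mug and tin where they are.

Things in the scene. Friction and masses are not known exactly. Their poses are not given: they have to be found in the camera images.
- carousel: the carousel's stand, fixed to the worktop: a wooden disc 278 mm across and 4 mm high. Origin: on the turning axis, at worktop height; z up. Its -x axis points to the gap in the guard rail. The rail is a 5 mm wire at radius 132 mm, 48 mm high, open for 38 degrees either side of -x. On the +x side, out to radius 174 mm and 25 mm high, sits the sprung roller that gives the clicks.
- deck (a joint): turn of the carousel's deck since the start, rad, growing anticlockwise seen from above. Damped; turns both ways and clicks to rest every 72 degrees, when a bay is at the gap: a sprung roller holds it; pushing a divider with 2 to 4 N carries it half way (36 degrees) to the next click, then it snaps on by itself.
- hub (a point): on the deck's axis, 130 mm above the worktop, where the five dividers meet: 6 mm steel wires that run out level from the central post (16 mm thick, its wooden knob 26 mm wide and up to 142 mm high) to radius 90 mm, then bend straight down to the deck at radius 99 mm. They lie 36 degrees either side of each bay centre and turn with the deck.
- bay0 (a point): centre of the floor of the bay that is at the gap at the start (occupied), 85 mm from the turning axis, on the top face of the deck, a five-lobed steel plate 12 mm above the worktop whose lobes reach 120 mm from the axis; turns with the deck. Each bay is open between its two dividers, about 94 mm apart at this radius.
- bay1 (a point): the same point of the bay 72 degrees anticlockwise (seen from above) from bay0. One of bay1 to bay4 is empty: no stored jar stands within 30 mm of this point.
- bay2 (a point): the same point of the bay 144 degrees anticlockwise (seen from above) from bay0. One of bay1 to bay4 is empty: no stored jar stands within 30 mm of this point.
- bay3 (a point): the same point of the bay 216 degrees anticlockwise (seen from above) from bay0. One of bay1 to bay4 is empty: no stored jar stands within 30 mm of this point.
- bay4 (a point): the same point of the bay 288 degrees anticlockwise (seen from above) from bay0. One of bay1 to bay4 is empty: no stored jar stands within 30 mm of this point.
- gate_bay (a point): fixed point on the stand's -x side, 85 mm from the axis, 12 mm above the worktop: where the centre of a bay lies when it has clicked in at the gap.
- jar: the spice jar to put away, the only one on the worktop: glass with a black cap, round, 40 mm across, 105 mm tall, 0.11 kg. Origin: centre of its underside; z up.
- stored1: stored jar, 41 mm across, 105 mm tall, loose in bay0; it rocks or topples if the deck is jerked round. Origin: centre of its underside; z up.
- stored2: stored jar, 41 mm across, 105 mm tall, loose in one of bay1 to bay4. Origin as above.
- stored3: stored jar, 41 mm across, 105 mm tall, loose in one of bay1 to bay4. Origin as above.
- stored4: stored jar, 41 mm across, 105 mm tall, loose in one of bay1 to bay4. Origin as above.
- mug: beige mug, 78 mm across without its handle, 100 mm tall, right of the carousel. Origin: centre of its underside.
- tin: small food tin, 75 mm across, 58 mm tall, left of the carousel. Origin: centre of its underside.

How it is judged (in metres and radians):
On the way:
1. the empty bay has been turned to the gap in the rail and clicked to rest there, with the jar not yet in it (horizontal distance between any of bay0, bay1, bay2, bay3, bay4 and gate_bay below 0.008 m and velocity of joint deck between -0.1 and 0.1 rad/s and (value of joint deck above 1 rad or value of joint deck below -1 rad) and horizontal distance between each of stored1, stored2, stored3, stored4, jar and gate_bay above 0.06 m), for 0.2 s.
At the end, for the whole second after the job is handed in: the deck rests in a click (a bay centre within 8 mm of the gap's centre point); the jar stands still and upright (5 degrees) on the deck in the bay at the gap, within 30 mm of its centre; the stored jars stand upright in their bays, stored1 still in bay0 (horizontal distance between any of bay0, bay1, bay2, bay3, bay4 and gate_bay below 0.008 m and velocity of joint deck between -0.1 and 0.1 rad/s and horizontal distance between jar and gate_bay below 0.03 m and z of jar in the frame of gate_bay between -0.004 and 0.004 m and angle between jar's own z axis and vertical below 0.09 rad and linear speed of jar below 0.02 m/s and angle between each of stored1, stored2, stored3, stored4's own z axis and vertical below 0.15 rad and height (world z) of each of stored1, stored2, stored3, stored4 above 0.006 m and horizontal distance between each of stored1, stored2, stored3, stored4 and carousel below 0.115 m and horizontal distance between stored1 and bay0 below 0.045 m); the robot touches nothing.
It fails at once if a stored jar is knocked over (angle between any of stored1, stored2, stored3, stored4's own z axis and vertical above 0.5 rad).
It fails at once if the mug or the tin is shoved more than 30 mm (distance of any of mug, tin from where it was at the start of the episode above 0.03 m).
It fails at once if the jar is knocked over (angle between jar's own z axis and vertical above 0.8 rad).
It also fails if it takes over 64 s, if anything falls off the work surface, if the arm or the gripper's body presses on something with over 40 N, if the wrist force passes 120 N, or if a joint passes its speed limit or range.

## Robot

A 6-joint arm with a two-finger parallel gripper is mounted at the origin on a cart in front of the work surface, level with it; the furniture and walls round the work are solid. World frame = base frame: x ahead of the robot, y to its left, z up, the work surface at z = 0. Lengths are in mm, angles in rad, forces in N, time in s.
With the tool pointing down it reaches from about 400 to 825 mm from the base axis. Payload 7 kg.
Tool frame: the origin (TCP) lies at the very end of the fingers, on their centre line; the grasp point (between the pads) lies 19 mm behind it; z points along the fingers, y is the line along which they close (so a half turn about z gives the same grasp; the last joint's range is limited). The gripper opens to 85 mm and grips with 20 to 120 N. Pads are 22 mm wide; open, the fingers measure 114 mm over their backs; the gripper's body (76 mm by 85 mm) begins 54 mm behind the grasp point. The pads swing forward as they close: fully open they stand 13 mm farther back than shut.
Start: joints at [1.438, 0.359, 0.012, 0, -1.224, -0.288], TCP at [275.737, 616.088, 231.302] pointing down, gripper open.
Joint ranges: [-3.07, 3.07], [-1.43, 2.12], [-1.02, 1.25], [-3.03, 1.67], [-3.05, -0], [-3.03, 3.03]. Speed limits (rad/s): [2.39, 2.39, 3.01, 3.14, 3.14, 3.14].

## Interface

Orientations are given as a unit quaternion [x, y, z, w].
In Python, from station import ctrl, imaging, probe_bus gives the robot as it stands (ctrl), with the cameras (imaging) and the readings (probe_bus).
- The arm moves only by the shell command python3 drive.py FILE [FORCE], which reads ROWS from the file FILE. ROWS is a JSON object whose key "segments" holds a list of rows, 1 to 20 of them, each of 5 numbers: the finger opening in mm, then dx, dy, dz in parts of the range, where 1.0 means 800 mm, then a turn about the tool's z in normalised numbers (1 is pi/2 rad); each row is the pose to reach, as a shift and turn from the pose commanded when the command began, along the tool's axes at that moment; what a row does not reach only later rows make up. A row lasts 1/8 s, in which the tool goes at most 62.5 mm and 0.188 rad, less where a joint would pass 70% of its speed; a pose out of reach is approached as far as the arm can. The fingers move at their own pace and stop on an object; FORCE is the grip in N (left out, the last holds). Time passes only in rows, so rows that do not move let the fingers close. It prints the time, the measured TCP pose, the force, the opening and the grip force at its end. Input that does not fit is refused with a message, and nothing moves.
- probe_bus.observe(): the state, without advancing time (a new reading comes with each control period).
- imaging.get_image(name): name is "scene" or "top"; returns the picture (480x640x3 uint8, red, green, blue); there is no depth.
- imaging.calibration(name): a dict with "fx", "fy", "cx", "cy" (pixels), "world_from_camera" (4x4, takes a point from camera to world coordinates). Camera axes: x right, y up, looking along -z (the intrinsics and any distortion apply to the point x, -y, -z); pixel columns grow to the right and rows downward; lengths in mm; the calibration is good to about 2 mm. A picture is of the moment at which its call begins. calibration takes no time and is no camera call.
- ctrl.hand_in(): hands the job in; it is judged then, once.
The state is a dict: "clock": time; "joint_pos": joint angles; "qd": joint speeds; "joint_efforts": joint torques, N m; "tool_pos": TCP position; "eef_rot": TCP orientation; "wrist_force": force on the tool from outside, world axes, zero at the start; "wrist_torque": the same for the moment, N m; "finger_gap": finger opening in mm; "finger_force": force on a finger pad.
Only numpy, scipy, OpenCV 4.12 (cv2) and the standard library are available. Lean on these libraries where they do the work, as an engineer would, in place of code of your own. Each camera call takes 0.05 s, during which the arm holds its last target. There are 200 camera calls.

## Working session

There is one attempt and no reset: what is moved stays moved. The work goes in short steps, Python scripts to look and compute and a shell command to move; the robot and the scene stay as the last step left them, time stands still between calls to the robot, and variables do not carry over. Pictures are saved under pics/ and viewed, at most 10 in all, crops included, and the job is handed in when it is done.

```bash
ls; mkdir -p pics; python3 - <<'E'
from station import ctrl, imaging, probe_bus
import cv2
s=probe_bus.observe();print(s)
for n in("scene","top"):
    im=imaging.get_image(n);cv2.imwrite(f"pics/{n}0.png",im[:,:,::-1]);print(n,imaging.calibration(n))
E
```

```text
drive.py
pics
station.py
{'clock': 0.0, 'joint_pos': array([ 1.43807765e+00,  3.59381650e-01,  1.10461792e-02, -3.41263821e-04,
       -1.22411538e+00, -2.88111185e-01]), 'qd': array([-1.22564981e-03, -4.61720780e-04, -3.76068096e-03,  4.45959299e-04,
       -9.88985036e-05, -6.64588386e-05]), 'joint_efforts': array([-7.61522479e-04, -5.83309937e+01,  2.93430215e+01,  6.93674549e+00,
       -5.81703862e-03, -2.33420502e-05]), 'tool_pos': array([275.5715506 , 615.64510187, 230.36316155]), 'eef_rot': array([ 9.77931848e-01, -2.08922450e-01, -9.57378823e-05,  8.37216996e-04]), 'wrist_force': array([-0.57909105, -0.56736962, -0.00201544]), 'wrist_torque': array([-0.04127077, -0.07315173, -0.00821844]), 'finger_force': 0.0, 'finger_gap': 85.61879712439513}
scene {'fx': 469.62383974812894, 'fy': 469.62383974812894, 'cx': 324.78447733516987, 'cy': 243.28851319120855, 'world_from_camera': array([[ 5.79507835e-01,  3.55869980e-01, -7.33162483e-01,
        -2.80045503e+02],
       [-8.14835405e-01,  2.69157605e-01, -5.13417419e-01,
        -6.13265018e+02],
       [ 1.46264113e-02,  8.94936166e-01,  4.45954401e-01,
         5.88685920e+02],
       [ 0.00000000e+00,  0.00000000e+00,  0.00000000e+00,
         1.00000000e+00]])}
top {'fx': 458.63996829794706, 'fy': 458.63996829794706, 'cx': 317.10114366451927, 'cy': 245.69033295052193, 'world_from_camera': array([[ 9.20978299e-02,  9.71329323e-01, -2.19174213e-01,
         3.05917363e+02],
       [-9.95732641e-01,  9.11358893e-02, -1.45174641e-02,
        -2.46924700e+01],
       [ 5.87339824e-03,  2.19575945e-01,  9.75577730e-01,
         1.19865560e+03],
       [ 0.00000000e+00,  0.00000000e+00,  0.00000000e+00,
         1.00000000e+00]])}
```

View pics/scene0.png

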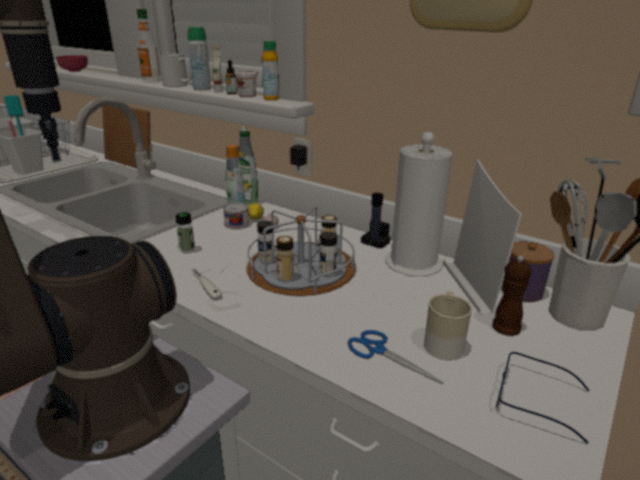

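View pics/top0.png

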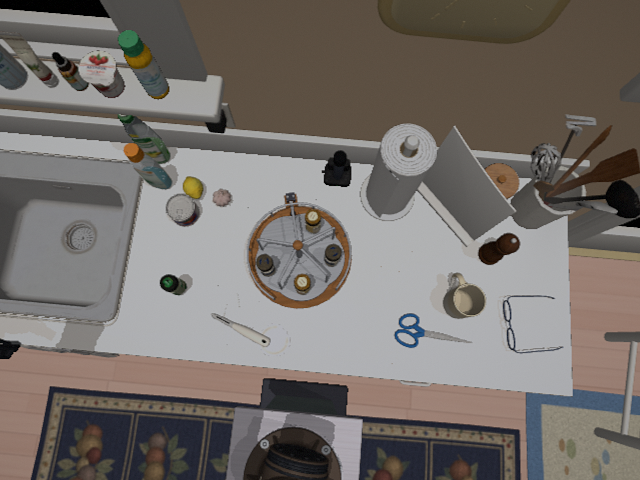

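The scene view shows the jar near (185,232) and the carousel near (302,262). In the top view the jar is near (172,284), the carousel near (298,250), and the empty bay appears to be at upper left. I'll enlarge both.

```bash
python3 - <<'E'
import cv2
t=cv2.imread("pics/top0.png");s=cv2.imread("pics/scene0.png")
cv2.imwrite("pics/tc.png",cv2.resize(t[180:320,150:360],None,fx=3.8,fy=3.8,interpolation=cv2.INTER_CUBIC))
cv2.imwrite("pics/sc.png",cv2.resize(s[190:305,165:365],None,fx=4,fy=4,interpolation=cv2.INTER_CUBIC))
E
```

```text
(no output)
```

View pics/tc.png

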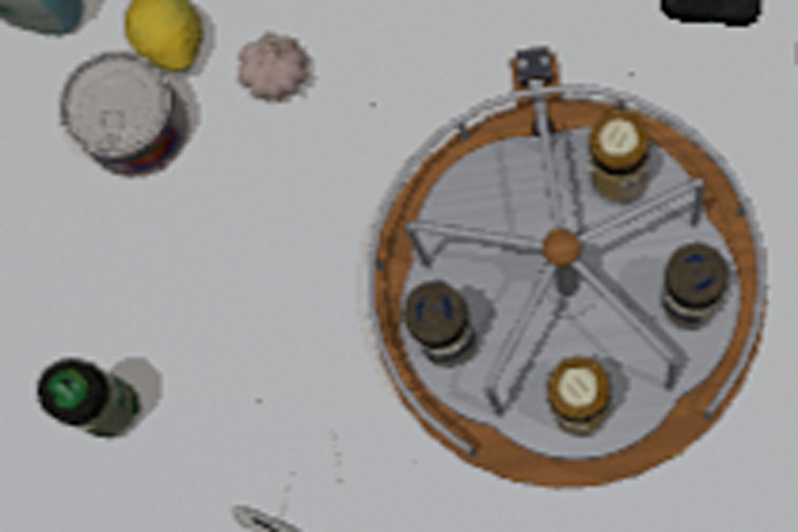

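View pics/sc.png

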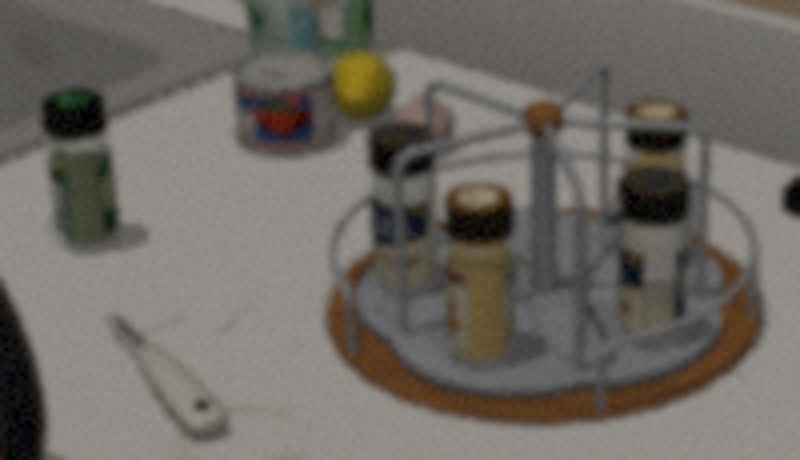

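The crops (tc = 3.8× top, sc = 4× scene) show these positions:
- **Jar cap:** tc (70,390) and sc (75,101).
- **Knob:** tc (562,246) and sc (543,112).
- **bay0 jar cap:** tc (580,387) and sc (480,197).
- **Empty bay:** upper left in tc, which is bay3. That means two clicks anticlockwise, +144°.

Next I'll triangulate these.

```bash
cat > h.py <<'E'
from station import ctrl, imaging, probe_bus
import numpy as np
def ray(n,p):
    c=imaging.calibration(n);T=np.array(c["world_from_camera"])
    d=np.array([(p[0]-c["cx"])/c["fx"],-(p[1]-c["cy"])/c["fy"],-1.])
    d=T[:3,:3]@d;return T[:3,3],d/np.linalg.norm(d)
def atz(n,p,z):
    o,d=ray(n,p);return o+d*(z-o[2])/d[2]
def tri(a,b):
    o1,d1=ray("top",a);o2,d2=ray("scene",b)
    k=np.linalg.lstsq(np.c_[d1,-d2],o2-o1,rcond=None)[0]
    p,q=o1+k[0]*d1,o2+k[1]*d2;return (p+q)/2,np.linalg.norm(p-q)
tc=lambda u,v:(150+u/3.8,180+v/3.8)
sc=lambda u,v:(165+u/4,190+v/4)
def px(n,P):
    c=imaging.calibration(n);T=np.linalg.inv(np.array(c["world_from_camera"]))
    q=T[:3,:3]@np.array(P)+T[:3,3];return c["cx"]-c["fx"]*q[0]/q[2],c["cy"]+c["fy"]*q[1]/q[2]
E
python3 - <<'E'
from h import *
np.set_printoptions(precision=1,suppress=True)
print("jar",tri(tc(70,390),sc(75,101)), atz("scene",sc(85,240),0))
print("hub",tri(tc(562,246),sc(543,112)),atz("top",tc(562,246),142))
print("bay0jar",tri(tc(580,387),sc(480,197)))
H=atz("top",tc(562,246),142)
for u,v in[(540,93),(412,227),(495,395),(682,362),(700,184)]:
    p=atz("top",tc(u,v),130);d=p-H;print("div",p,np.hypot(*d[:2]),np.degrees(np.arctan2(d[1],d[0])))
for u,v in[(473,450),(711,415)]:
    p=atz("top",tc(u,v),48);d=p-H;print("rail",p,np.hypot(*d[:2]),np.degrees(np.arctan2(d[1],d[0])))
p=atz("top",tc(535,65),25);d=p-H;print("roller",np.hypot(*d[:2]),np.degrees(np.arctan2(d[1],d[0])))
print("tin",atz("top",tc(118,98),58),"mug",atz("top",(465,298),100))
for u,v in[(437,312),(697,272),(619,137),(580,387)]:print("jar",atz("top",tc(u,v),117))
E
```

```text
jar (array([429.9, 337.4, 102.3]), np.float64(4.330295841219636)) [428.2 340.1   0. ]
hub (array([543.4,  36.5, 134.3]), np.float64(1.04752839362636)) [541.4  36.4 142. ]
bay0jar (array([458.9,  16.9, 115.6]), np.float64(1.902602731353701))
div [642.8  61.3 130. ] 104.47653477041241 13.802151607420235
div [547.4 132.4 130. ] 96.17390429749881 86.3880700799244
div [446.4  68.7 130. ] 100.26462624186912 161.22004262921467
div [477.7 -44.4 130. ] 102.88463198104769 -128.2631929548972
div [592.3 -45.9 130. ] 96.81197512195043 -58.243369395431195
rail [419.6  86.3  48. ] 131.58158013337084 157.72359871292156
rail [457.3 -68.1  48. ] 134.13627761868543 -128.83111781811243
roller 159.6745455763325 14.155554959536483
tin [634.9 353.6  58. ] mug [ 457.8 -373.4  100. ]
jar [497.1 112.  117. ]
jar [538.1 -49.1 117. ]
jar [622.2   8.5 117. ]
jar [458.1  17.5 117. ]
```

The carousel axis is at about (542,36.5), with the gap towards world azimuth 194.4°. The jar is at about (430,338). I'll shut the fingers, turn the tool so its y axis points out of the gap, and move over the empty bay.

Careful with the scale: shifts go in shares of 800 mm and turns go in shares of pi/2 rad. That gives: 499 mm is 0.6238, 165 mm is 0.2063, 0.898 rad is 0.5717.

```bash
echo '{"segments": [[0,0.0625,0.0438,0,0.1146],[0,0.1375,0.0938,0,0.2292],[0,0.2063,0.1438,0,0.3438],[0,0.275,0.1938,0,0.4584],[0,0.3438,0.2438,0,0.5717],[0,0.4125,0.2938,0,0.5717],[0,0.4813,0.34,0,0.5717],[0,0.55,0.39,0,0.5717],[0,0.6238,0.4413,0,0.5717],[0,0.6238,0.4413,0,0.5717],[0,0.6238,0.4413,0,0.5717],[0,0.6238,0.4413,0,0.5717]]}' > m.json && python3 drive.py m.json 40; python3 -c "
from station import ctrl, imaging, probe_bus
s=probe_bus.observe();print(s['eef_rot'],s['wrist_force'])"
```

```text
clock: 1.6
tool_pos: [586.7, 89.9, 230.8]
eef_rot: [0.79, -0.613, -0.0, 0.0]
wrist_force: [-0.5, 0.8, 0.3]
finger_gap: -0.3
finger_force: 0.0
[ 7.90045551e-01 -6.13047984e-01 -3.10033952e-04  3.16991154e-04] [-0.51635913  0.76154543  0.33240495]
```

In the tool's units: 126 mm is 0.1575, 110 mm is 0.1375.

```bash
echo '{"segments": [[0,0,0,0.05,0],[0,0,0,0.1,0],[0,0,0,0.1375,0],[0,0,0,0.1575,0],[0,0,0,0.1575,0],[0,0,0,0.1575,0]]}' > m.json && python3 drive.py m.json && echo '{"segments": [[0,-0.0094,0.0075,0,0],[0,-0.0175,0.0169,0,0],[0,-0.0213,0.0219,0,0],[0,-0.0244,0.027,0,0],[0,-0.0279,0.0338,0,0],[0,-0.0309,0.0409,0,0],[0,-0.0331,0.0481,0,0],[0,-0.0348,0.0555,0,0],[0,-0.0358,0.0631,0,0],[0,-0.0361,0.0708,0,0],[0,-0.0358,0.0784,0,0],[0,-0.0353,0.0823,0,0],[0,-0.0348,0.086,0,0],[0,-0.0348,0.086,0,0],[0,-0.0348,0.086,0,0],[0,-0.0348,0.086,0,0],[0,-0.0348,0.086,0,0]]}' > m.json && python3 drive.py m.json; python3 - <<'E'
from station import ctrl, imaging, probe_bus
import cv2
im=imaging.get_image("scene")[:,:,::-1];t=imaging.get_image("top")[:,:,::-1]
a=cv2.resize(t[180:320,220:380],(400,350),interpolation=3);b=cv2.resize(im[170:310,220:380],(400,350),interpolation=3)
cv2.imwrite("pics/a1.png",cv2.hconcat([a,b]))
E
```

```text
clock: 2.35
tool_pos: [587.8, 90.7, 106.6]
eef_rot: [0.791, -0.612, 0.001, -0.001]
wrist_force: [0.6, -0.2, -0.3]
finger_gap: -0.0
finger_force: 0.0
clock: 4.47
tool_pos: [513.4, 99.8, 105.2]
eef_rot: [0.79, -0.613, -0.0, 0.0]
wrist_force: [-0.4, 1.2, 0.6]
finger_gap: 0.2
finger_force: 0.0
```

View pics/a1.png

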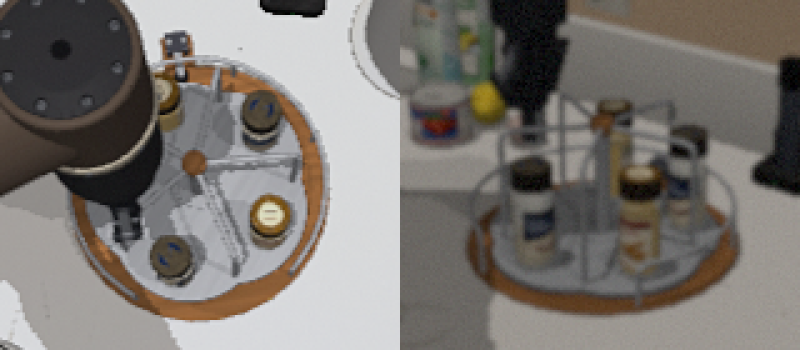

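The deck has turned about 46° in top view and every jar is upright. The bay4 jar is at (172,255) and has not reached the gap centre at (206,255), so the snap is probably still under way. I'll wait and check whether it moves.

```bash
cat > d.py <<'E'
from station import ctrl, imaging, probe_bus
import cv2,sys
t=imaging.get_image("top")[180:320,220:380,::-1];cv2.imwrite("pics/last.png",t)
try:
    p=cv2.imread("pics/prev.png");print("diff",(cv2.absdiff(t.copy(),p).max(2)>40).sum())
except Exception as e: print(e)
cv2.imwrite("pics/prev.png",t)
E
python3 d.py; echo '{"segments": [[0,0,0,0,0],[0,0,0,0,0],[0,0,0,0,0],[0,0,0,0,0]]}' > m.json && python3 drive.py m.json ; python3 d.py;echo '{"segments": [[0,0,0,0,0],[0,0,0,0,0],[0,0,0,0,0],[0,0,0,0,0]]}' > m.json && python3 drive.py m.json ; python3 d.py
```

```text
OpenCV(4.12.0) /io/opencv/modules/core/src/arithm.cpp:1155: error: (-215:Assertion failed) src1.empty() == src2.empty() in function 'absdiff'

clock: 5.12
tool_pos: [513.5, 99.8, 105.3]
eef_rot: [0.79, -0.613, 0.0, -0.0]
wrist_force: [0.3, -0.1, 0.4]
finger_gap: 0.2
finger_force: 0.0
diff 1866
clock: 5.68
tool_pos: [513.5, 99.8, 105.3]
eef_rot: [0.79, -0.613, 0.0, -0.0]
wrist_force: [-0.9, 0.2, -1.1]
finger_gap: -0.1
finger_force: 0.0
diff 1725[ WARN:0@0.979] global loadsave.cpp:275 findDecoder imread_('pics/prev.png'): can't open/read file: check file path/integrity
```

```bash
for i in 1 2 3; do echo '{"segments": [[0,0,0,0,0],[0,0,0,0,0],[0,0,0,0,0],[0,0,0,0,0]]}' > m.json && python3 drive.py m.json|head -1 ; python3 d.py; done; python3 -c "
import cv2;a=cv2.imread('pics/last.png');cv2.imwrite('pics/a2.png',cv2.resize(a,(480,420),interpolation=3))"
```

```text
clock: 6.22
diff 0
clock: 6.78
diff 0
clock: 7.32
diff 0
```

View pics/a2.png

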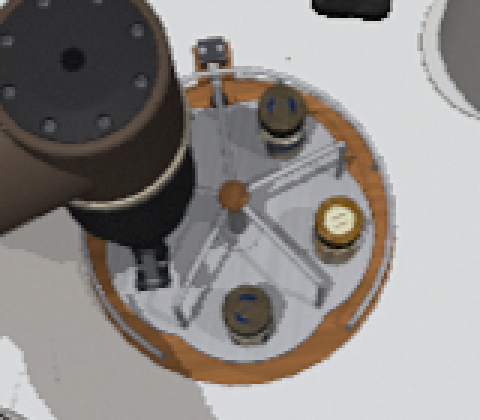

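The first click is complete: the bay4 jar is at the gap at (248,310) and all visible jars are upright. Now the second push.

In the tool's units: 60 mm is 0.075, 57.3 mm is 0.0716.

```bash
echo '{"segments": [[0,0.0038,0.0146,0,0],[0,0.0104,0.0285,0,0],[0,0.0154,0.0361,0,0],[0,0.02,0.0421,0,0],[0,0.0254,0.0478,0,0],[0,0.031,0.0528,0,0],[0,0.0373,0.0573,0,0],[0,0.0438,0.0613,0,0],[0,0.0505,0.0646,0,0],[0,0.0575,0.0675,0,0],[0,0.065,0.0696,0,0],[0,0.0681,0.0704,0,0],[0,0.0709,0.0709,0,0],[0,0.075,0.0716,0,0],[0,0.075,0.0716,0,0],[0,0.075,0.0716,0,0],[0,0.075,0.0716,0,0],[0,0.075,0.0716,0,0],[0,0.075,0.0716,0,0],[0,0.075,0.0716,0,0]]}' > m.json && python3 drive.py m.json; python3 d.py;  echo '{"segments": [[0,0,0,0,0],[0,0,0,0,0],[0,0,0,0,0],[0,0,0,0,0]]}' > m.json && python3 drive.py m.json |head -1; python3 d.py;  echo '{"segments": [[0,0,0,0,0],[0,0,0,0,0],[0,0,0,0,0],[0,0,0,0,0]]}' > m.json && python3 drive.py m.json |head -1; python3 d.py; python3 -c "
import cv2;a=cv2.imread('pics/last.png');cv2.imwrite('pics/a3.png',cv2.resize(a,(480,420),interpolation=3))"
```

```text
clock: 9.88
tool_pos: [472.9, 27.5, 105.3]
eef_rot: [0.79, -0.613, 0.0, 0.0]
wrist_force: [-0.4, -0.5, 0.4]
finger_gap: 0.1
finger_force: 0.0
diff 9172
clock: 10.42
diff 0
clock: 10.98
diff 0
```

View pics/a3.png

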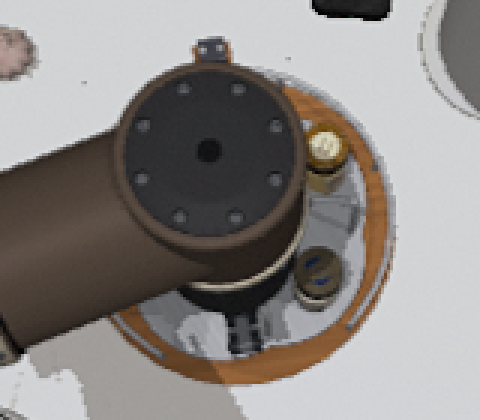

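Two clicks done: the bay0 jar is now at (325,148), the bay4 jar at (318,270), and the empty bay is under the gripper at the gap. I'll lift, go over the jar, and check the deck from above.

In the tool's units: -312 mm is -0.39, -230 mm is -0.2875.

```bash
echo '{"segments": [[0,0,0,-0.0625,0],[0,0,0,-0.125,0],[0,0,0,-0.1563,0],[0,0,0,-0.1563,0],[85,-0.0625,-0.0075,-0.1563,0],[85,-0.1375,-0.015,-0.1563,0],[85,-0.2125,-0.025,-0.1563,0],[85,-0.2875,-0.0338,-0.1563,0],[85,-0.3563,-0.0413,-0.1563,0],[85,-0.39,-0.045,-0.1563,0],[85,-0.39,-0.045,-0.1563,0],[85,-0.39,-0.045,-0.1563,0],[85,-0.39,-0.045,-0.1563,0]]}' > m.json && python3 drive.py m.json; python3 - <<'E'
from station import ctrl, imaging, probe_bus
import cv2
im=imaging.get_image("scene")[:,:,::-1];t=imaging.get_image("top")[:,:,::-1]
a=cv2.resize(t[180:320,220:380],(400,350),interpolation=3);b=cv2.resize(im[140:310,165:359],(400,350),interpolation=3)
cv2.imwrite("pics/a4.png",cv2.hconcat([a,b]))
E
```

```text
clock: 12.65
tool_pos: [430.2, 337.4, 230.3]
eef_rot: [0.79, -0.613, -0.0, 0.0]
wrist_force: [0.9, 0.7, 0.1]
finger_gap: 85.1
finger_force: 0.0
```

View pics/a4.png

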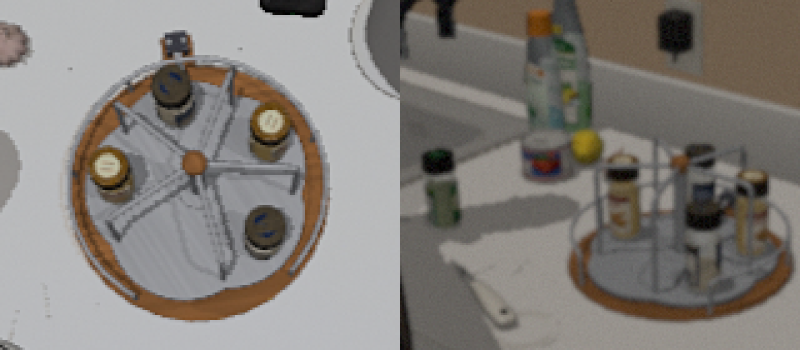

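The top view shows the deck between clicks, with divider ends at (225,272), (298,178), (232,72), (120,105) and (108,232). All jars are upright. I'll measure the angle.

```bash
python3 d.py; python3 - <<'E'
from h import *
H=np.array([541.8,36.5])
for u,v in[(225,270),(298,170),(232,72),(118,105),(110,230)]:
    p=atz("top",(220+u/2.5,180+v/2.5),130)[:2]-H;print(p,np.degrees(np.arctan2(p[1],p[0])))
for u,v in[(265,217),(268,120),(170,82),(108,163)]:
    p=atz("top",(220+u/2.5,180+v/2.5),117)[:2]-H;print("jar",p,np.hypot(*p),np.degrees(np.arctan2(p[1],p[0])))
E
```

```text
diff 6443
[-98.38168988 -38.09324731] -158.8336691336821
[  3.50341033 -98.31665598] -87.95918883199502
[ 94.80653624 -26.4033171 ] -15.562349846589994
[51.33640236 80.09112614] 57.341147464481644
[-70.76083458  73.43592554] 133.9371894231226
jar [-42.44510789 -71.06674425] 82.77722707335285 -120.84805461132393
jar [ 53.46095707 -65.54657031] 84.58384484928708 -50.79869880195201
jar [82.89826942 33.69504508] 89.48451897253474 22.11990246223068
jar [-3.83444322 84.69002863] 84.77678871354142 92.59236511483805
```

```bash
echo '{"segments": [[85,0,0,0,0],[85,0,0,0,0],[85,0,0,0,0],[85,0,0,0,0]]}' > m.json && python3 drive.py m.json|head -1; python3 d.py;echo '{"segments": [[85,0,0,0,0],[85,0,0,0,0],[85,0,0,0,0],[85,0,0,0,0]]}' > m.json && python3 drive.py m.json|head -1; python3 d.py
```

```text
clock: 13.3
diff 0
clock: 13.85
diff 0
```

The deck is stationary at about 115°, just past half-way, so the push ended too soon. I'll go back into the empty bay, push the divider nearly to the click, then back off.

In the tool's units: 287 mm is 0.3588, 230 mm is 0.2875.

```bash
echo '{"segments": [[0,0.0625,0.0063,0,0],[0,0.1375,0.0138,0,0],[0,0.2125,0.0213,0,0],[0,0.2875,0.0288,0,0],[0,0.3588,0.0363,0,0],[0,0.3588,0.0363,0,0],[0,0.3588,0.0363,0,0],[0,0.3588,0.0363,0.05,0],[0,0.3588,0.0363,0.1,0],[0,0.3588,0.0363,0.14,0],[0,0.3588,0.0363,0.1563,0],[0,0.3588,0.0363,0.1563,0],[0,0.3588,0.0363,0.1563,0]]}' > m.json && python3 drive.py m.json && echo '{"segments": [[0,0.01,0.0043,0,0],[0,0.02,0.0073,0,0],[0,0.0275,0.0086,0,0],[0,0.0338,0.0093,0,0],[0,0.04,0.0095,0,0],[0,0.0463,0.0093,0,0],[0,0.0519,0.0086,0,0],[0,0.058,0.0075,0,0],[0,0.0625,0.0065,0,0],[0,0.0625,0.0065,0,0],[0,0.0625,0.0065,0,0],[0,0.05,0.0088,0,0],[0,0.04,0.0095,0,0],[0,0.04,0.0095,0,0],[0,0.04,0.0095,0,0],[0,0.04,0.0095,0,0]]}' > m.json && python3 drive.py m.json;python3 d.py;echo '{"segments": [[0,0,0,0,0],[0,0,0,0,0],[0,0,0,0,0],[0,0,0,0,0]]}' > m.json && python3 drive.py m.json|head -1; python3 d.py
```

```text
clock: 15.52
tool_pos: [474.3, 54.1, 106.5]
eef_rot: [0.791, -0.612, 0.0, -0.001]
wrist_force: [0.9, -0.4, 0.3]
finger_gap: 0.2
finger_force: 0.0
clock: 17.52
tool_pos: [474.1, 20.5, 105.3]
eef_rot: [0.79, -0.613, 0.0, -0.0]
wrist_force: [-0.5, 0.4, 0.2]
finger_gap: -0.3
finger_force: 0.0
diff 7539
clock: 18.08
diff 1
```

In the tool's units: -319 mm is -0.3988, -285 mm is -0.3563.

```bash
echo '{"segments": [[0,0,0,-0.0625,0],[0,0,0,-0.125,0],[0,0,0,-0.1563,0],[0,0,0,-0.1563,0],[85,-0.0625,-0.0075,-0.1563,0],[85,-0.1375,-0.015,-0.1563,0],[85,-0.2125,-0.025,-0.1563,0],[85,-0.2875,-0.0338,-0.1563,0],[85,-0.3563,-0.0413,-0.1563,0],[85,-0.3988,-0.045,-0.1563,0],[85,-0.3988,-0.045,-0.1563,0],[85,-0.3988,-0.045,-0.1563,0],[85,-0.3988,-0.045,-0.1563,0]]}' > m.json && python3 drive.py m.json; python3 - <<'E'
from station import ctrl, imaging, probe_bus
import cv2
im=imaging.get_image("scene")[:,:,::-1];t=imaging.get_image("top")[:,:,::-1]
a=cv2.resize(t[180:320,220:380],(400,350),interpolation=3);b=cv2.resize(im[140:310,165:359],(400,350),interpolation=3)
cv2.imwrite("pics/a5.png",cv2.hconcat([a,b]))
E
```

```text
clock: 19.75
tool_pos: [429.5, 337.4, 230.1]
eef_rot: [0.79, -0.613, 0.0, 0.0]
wrist_force: [-0.1, 0.0, 0.2]
finger_gap: 85.1
finger_force: 0.0
```

View pics/a5.png

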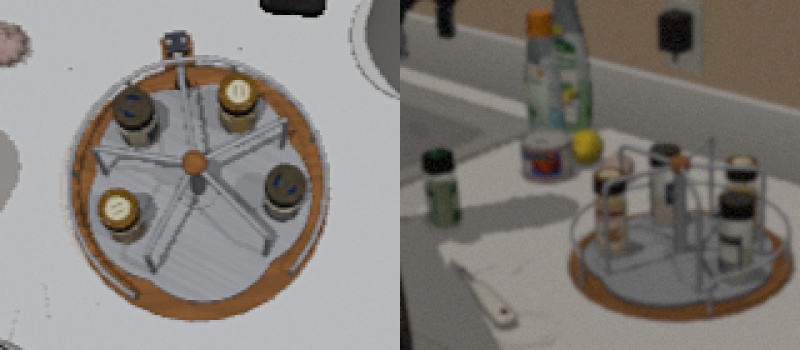

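The empty bay is now clicked in at the gap, with divider ends at (150,265) and (270,245), and all jars are upright. Now I'll grasp the jar.

In the tool's units: 160 mm is 0.2, 140 mm is 0.175.

```bash
echo '{"segments": [[85,0,0,0.0625,0],[85,0,0,0.125,0],[85,0,0,0.175,0],[85,0,0,0.2,0],[85,0,0,0.2,0],[85,0,0,0.2,0],[36,0,0,0.2,0],[30,0,0,0.2,0],[30,0,0,0.2,0],[30,0,0,0.2,0],[30,0,0,0.2,0],[30,0,0,0.2,0],[30,0,0,0.2,0],[30,0,0,0.2,0]]}' > m.json && python3 drive.py m.json 30; python3 -c "
from station import ctrl, imaging, probe_bus
from h import *
H=np.array([541.8,36.5])
for u,v in[(152,258),(268,240),(285,122),(183,65),(98,152)]:
    p=atz('top',(220+u/2.5,180+v/2.5),130)[:2]-H;print(np.degrees(np.arctan2(p[1],p[0])),np.hypot(*p))"
```

```text
clock: 21.6
tool_pos: [429.7, 338.8, 71.1]
eef_rot: [0.79, -0.612, 0.0, -0.001]
wrist_force: [-1.0, -0.6, 6.5]
finger_gap: 39.6
finger_force: 29.9
161.58182554386275 98.5378132533713
-131.25485365294995 100.68136559785437
-58.85912318245506 95.78130743357687
12.604028980915265 99.8155813335222
88.04248286932449 93.78329367290779
```

In the tool's units: 320 mm is 0.4, 312 mm is 0.39.

```bash
echo '{"segments": [[30,0,0,-0.025,0],[30,0,0,-0.075,0],[30,0,0,-0.1375,0],[30,0,0,-0.1875,0],[30,0,0,-0.2,0],[30,0.05,0.0075,-0.2,0],[30,0.1063,0.0175,-0.2,0],[30,0.1625,0.0263,-0.2,0],[30,0.2188,0.035,-0.2,0],[30,0.275,0.0438,-0.2,0],[30,0.3275,0.0525,-0.2,0],[30,0.3688,0.0588,-0.2,0],[30,0.39,0.0625,-0.2,0],[30,0.4,0.0641,-0.2,0],[30,0.4,0.0641,-0.2,0],[30,0.4,0.0641,-0.2,0],[30,0.4,0.0641,-0.2,0]]}' > m.json && python3 drive.py m.json; python3 - <<'E'
from station import ctrl, imaging, probe_bus
import cv2
im=imaging.get_image("scene")[:,:,::-1];t=imaging.get_image("top")[:,:,::-1]
a=cv2.resize(t[180:320,220:380],(400,350),interpolation=3);b=cv2.resize(im[140:310,165:359],(400,350),interpolation=3)
cv2.imwrite("pics/a6.png",cv2.hconcat([a,b]))
E
```

```text
clock: 23.72
tool_pos: [459.5, 16.3, 230.3]
eef_rot: [0.791, -0.612, -0.0, -0.0]
wrist_force: [0.8, -0.6, -2.4]
finger_gap: 39.7
finger_force: 30.8
```

In the tool's units: 145 mm is 0.1813, 110 mm is 0.1375.

```bash
echo '{"segments": [[30,0,0,0.05,0],[30,0,0,0.1,0],[30,0,0,0.1375,0],[30,0,0,0.1625,0],[30,0,0,0.175,0],[30,0,0,0.1788,0],[30,0,0,0.1813,0],[30,0,0,0.1813,0],[30,0,0,0.1813,0]]}' > m.json && python3 drive.py m.json; echo '{"segments": [[30,0,0,0.0013,0],[30,0,0,0.0025,0],[30,0,0,0.0025,0],[30,0,0,0.0025,0]]}' > m.json && python3 drive.py m.json
```

```text
clock: 24.95
tool_pos: [459.8, 15.8, 85.8]
eef_rot: [0.79, -0.613, 0.0, -0.0]
wrist_force: [-0.7, -0.4, -2.4]
finger_gap: 39.9
finger_force: 30.8
clock: 25.45
tool_pos: [459.5, 15.7, 83.3]
eef_rot: [0.79, -0.613, -0.0, 0.0]
wrist_force: [0.1, 1.1, -1.9]
finger_gap: 39.6
finger_force: 30.8
```

In the tool's units: 0.7 mm is 0.0009.

```bash
echo '{"segments": [[30,0,0,0.0009,0],[30,0,0,0.0009,0],[30,0,0,0.0009,0]]}' > m.json && python3 drive.py m.json|grep -E "tool|wrist"; echo '{"segments": [[30,0,0,0.0009,0],[30,0,0,0.0009,0],[30,0,0,0.0009,0]]}' > m.json && python3 drive.py m.json|grep -E "tool|wrist";echo '{"segments": [[30,0,0,0.0009,0],[30,0,0,0.0009,0],[30,0,0,0.0009,0]]}' > m.json && python3 drive.py m.json|grep -E "tool|wrist"
```

```text
tool_pos: [459.7, 15.7, 83.0]
wrist_force: [-2.3, 0.0, 5.7]
tool_pos: [459.9, 15.7, 82.9]
wrist_force: [-3.7, -0.5, 12.7]
tool_pos: [460.2, 15.7, 82.8]
wrist_force: [-5.4, 0.5, 18.4]
```

Contact. I'll ease off 1.5 mm and release.

In the tool's units: -1.5 mm is -0.0019.

```bash
echo '{"segments": [[38,0,0,-0.0019,0],[38,0,0,-0.0019,0],[44,0,0,-0.0019,0],[50,0,0,-0.0019,0],[60,0,0,-0.0019,0],[66,0,0,-0.0019,0],[66,0,0,-0.0019,0],[66,0,0,-0.0019,0],[66,0,0,-0.0019,0]]}' > m.json && python3 drive.py m.json; echo '{"segments": [[66,0,0,-0.0125,0],[66,0,0,-0.0375,0],[66,0,0,-0.075,0],[66,0,0,-0.1375,0],[66,0,0,-0.1875,0],[66,-0.0625,0,-0.1875,0],[66,-0.1375,0,-0.1875,0],[66,-0.2125,0,-0.1875,0],[66,-0.2875,0,-0.1875,0],[66,-0.3625,0,-0.1875,0],[66,-0.3625,0,-0.1875,0],[66,-0.3625,0,-0.1875,0]]}' > m.json && python3 drive.py m.json; python3 d.py;echo '{"segments": [[66,0,0,0,0],[66,0,0,0,0],[66,0,0,0,0],[66,0,0,0,0]]}' > m.json && python3 drive.py m.json|head -1;python3 d.py; python3 - <<'E'
from station import ctrl, imaging, probe_bus
import cv2
im=imaging.get_image("scene")[:,:,::-1];t=imaging.get_image("top")[:,:,::-1]
a=cv2.resize(t[180:320,220:380],(400,350),interpolation=3);b=cv2.resize(im[140:310,165:359],(400,350),interpolation=3)
cv2.imwrite("pics/a7.png",cv2.hconcat([a,b]))
E
```

```text
clock: 27.7
tool_pos: [459.5, 15.7, 82.7]
eef_rot: [0.79, -0.613, 0.0, -0.0]
wrist_force: [-0.0, 1.2, 0.2]
finger_gap: 66.0
finger_force: 0.0
clock: 29.2
tool_pos: [386.9, 296.5, 233.0]
eef_rot: [0.791, -0.612, 0.0, 0.0]
wrist_force: [0.5, -0.5, -1.0]
finger_gap: 66.4
finger_force: 0.0
diff 6399
clock: 29.75
diff 0
```

View pics/a7.png

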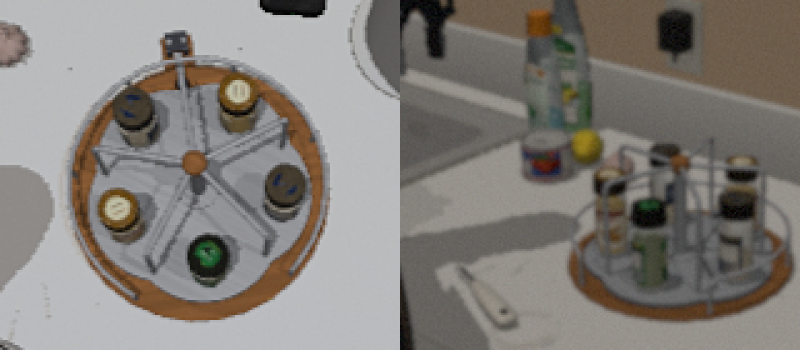

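The green-capped jar stands upright in the gap bay at (208,257) in top view. The deck is at its click, the stored jars are upright and the arm is clear.

```bash
python3 -c "
from station import ctrl, imaging, probe_bus
print(ctrl.hand_in())"
```

```text
the job is handed in; nothing more can be done
None
```

I turned the carousel two clicks so the empty bay rests at the gap, stood the jar upright in the middle of it, and handed the job in at about 30 s; the last picture shows every stored jar upright, but the hand-in printed no verdict.

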